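# Pack the contactors and prove the case's catch

## Task

Swing the equipment case's lid wide open and move every contactor from the blue bin into the case, standing upright side by side on its floor; the round transformer stays in the bin. Then shut the lid, pressing it down until its catch snaps, and with it shut give the handle a firm upward tug to check that the catch has held: if the lid gives, press it again harder and tug again. Leave the lid caught and flush, and do not disturb the carton, tape, screwdriver or mug.

Things in the scene. Friction and masses are not known exactly. Their poses are not given: they have to be found in the camera images.
- contactor1: motor contactor, 0.26 kg, standing upright in the bin; may be absent. Base 84 (x) x 46 (y) mm, 26 high; centred on it a turret 38 (x) x 42 (y) mm up to 54 mm. Fingers fit over the two 23 mm base shoulders at the x ends, to grip the turret by its x faces without room beside the base. Origin: centre of underside; x along the length (within 0.2 rad of the bin's x at the start), z up
- contactor2: another contactor, identical to contactor1 in shape and axes; it may be absent
- contactor3: another contactor, identical to contactor1 in shape and axes; it may be absent
- contactor4: another contactor, identical to contactor1 in shape and axes; it may be absent
- contactor5: another contactor, identical to contactor1 in shape and axes; it may be absent
- toroid: round copper transformer, 60 mm diameter, 30 mm high, 0.5 kg, in the bin among the contactors; it stays there. Origin: centre of the underside
- bin: blue plastic picking bin, fixed, open at the top, 215 x 215 mm outside, walls and floor 5 mm thick, 70 mm high, but its front (-x side) only 40 mm. Origin: centre of the underside; z up. Stands left or right of the case
- case: grey equipment case, fixed: open box 160 (x) x 320 (y) mm outside, 75 mm high, walls and floor 5 mm thick; inside there is room for five contactors in one row along y, each with its length along x. Origin: centre of the underside; -x is its front, z up. A contactor standing in it stays 16 mm below the rim. The lid is hinged along its back (+x) edge
- lid (a joint): lid angle (rad): 0 shut and flush, 1.8 fully open, leaning back past upright; starts at 0.35 to 0.9. The lid is a plate 160 x 320 x 8 mm, 0.25 kg, on a stiff hinge: it stays at any angle it is left at; moving it takes 1 to 5 N at the handle. Lowered lightly it stops against the catch near 0.07 (front edge 11 mm proud), not caught; pressed harder it snaps down to 0
- lid_handle (a point): middle of the lid's handle: round steel bar 12 mm thick, 120 mm long along the case's y, in the lid's plane 40 mm ahead of its front edge, 200 mm from the hinge axis, on two arms 50 to 60 mm either side of its middle. 34 mm clear between bar and lid edge: it can be pinched from above at any lid angle (lightly, as it must turn between the fingers). The point's frame turns with the lid
- lid_hinge (a point): middle of the hinge axis, at the case's back edge, 79 mm above the table. A point of the lid at distance r from the axis lies r cos(angle) from it towards the case's front (-x) and r sin(angle) above it
- catch: sprung steel roller (6 mm thick) on the case's front, 110 mm to +y of its middle, not to be handled; a nub on the lid snaps under it. The press needed differs from start to start, some 6 to 18 N down on the handle. Once caught the lid has about 1 mm of play and holds against a tug of 12 N; an uncaught lid simply lifts
- carton: bystander: small cardboard carton 100 x 130 x 70 mm. Origin: centre of the underside
- tape: bystander: roll of brown tape lying flat, 100 mm diameter, 48 mm high. Origin: centre of the underside
- driver: bystander: screwdriver lying on the table
- mug: bystander: white mug, 80 mm diameter, 90 mm high. Origin: centre of the underside
Things that resemble listed ones, but are neither listed nor needed, are in the scene too. Leave any pink or purple look-alike of the contactor2 alone.

How it is judged:
By the outcome, as a careful person would: the job done as asked, in the order asked, and still so for the second after the job is handed in, with the robot touching nothing.
Of contactor1, contactor2, contactor3, contactor4, contactor5 only 3 to 5 are there at a start; the rules pass over those that are not, and their reading is None.
At some moment in a run one of contactor1, contactor2, contactor3, contactor4, contactor5 may be knocked a few centimetres aside while the robot is not near it.
It also fails if it takes over 210 s, if anything falls off the work surface, if the arm or the gripper's body presses on something with over 40 N, if the wrist force passes 120 N, or if a joint passes its speed limit or range.

## Robot

A 7-joint arm with a two-finger parallel gripper is mounted at the origin on the work surface. World frame = base frame: x ahead of the robot, y to its left, z up, the work surface at z = 0. Lengths are in m, angles in degrees, forces in N, time in s.
With the tool pointing down it reaches from about 0.375 to 0.925 m from the base axis. Payload 3.1 kg.
Tool frame: the origin (TCP) lies on the centre line of the jaws, within the pads' length; the fingertips stand 25 mm ahead of it and the grasp point (between the pads) lies 6 mm ahead of it (env.tcp_to_tips is the distance from the TCP to the fingertips, in m); z points along the fingers, y is the line along which they close (so a half turn about z gives the same grasp; the last joint's range is limited). The gripper opens to 85 mm and grips with 20 to 120 N. Pads are 22 mm wide; open, the fingers measure 114 mm over their backs; the gripper's body (76 mm by 85 mm) begins 54 mm behind the grasp point. The pads swing forward as they close: fully open they stand 13 mm farther back than shut.
Start: joints at [-69.087, 21.939, 2.515, 91.553, -1.026, 66.532, -2.859], TCP at [0.29, 0.582, 0.256] pointing down, gripper open.
Joint ranges: [-149.38, 149.38], [-23.57, 123.04], [-84.95, 90], [0, 143.3], [-89.99, 269.99], [3.08, 112.72], [-163.45, 163.45]. Speed limits (degrees/s): [159.86, 159.86, 180, 180, 180, 180, 180].

## Interface

Orientations are given as a 3x3 rotation matrix whose columns are the frame's x, y, z axes.
In Python, from rig import env, jaws, solver, readout, imaging, ticket gives the robot as it stands. Calls block until the motion is done:
- env.move_ptp(position, orientation): joint-space move of the TCP to a pose.
- env.move_l(position, orientation=None, vel=0.15, until_force=None): straight line of the TCP; orientation=None keeps the orientation; vel is the mean speed in m/s. With until_force (N) it stops when the force on the tool has changed by that much, and returns True; else False.
- env.goto_joints(angles): joint-space move.
- jaws.release() and jaws.gripper_close(grasp_force=None): open the fingers fully, or close them until they stop; grasp_force is the grip in N (None keeps the last).
- env.dwell(seconds).
- solver.solve_ik(position, orientation): joint angles nearest the present ones, or None.
- readout.read_state(): the state.
- imaging.get_image(name): name is "scene" or "side" or "wrist"; returns (picture, depth): 400x640x3 uint8, red, green, blue; 400x640 float32, m along the optical axis (not along the pixel's ray), 0 where there is no reading.
- imaging.camera_model(name): a dict with "mtx" (3x3 intrinsics, pixels), "k1" (the pictures are not rectified: a ray, as slopes to the right and down, at radius r is drawn at 1 + k1 r^2 times it, then the intrinsics apply), "rvec" (rotation vector, rad) and "tvec" (3), from world to camera coordinates, as OpenCV has them; the wrist camera has in their place "hand_eye" (4x4, takes a point from camera to tool coordinates, whose origin is the TCP and whose axes are the flange's). Camera axes: x right, y down, z forward; pixel columns grow to the right and rows downward; lengths in m; the calibration is good to about 2 mm. A picture is of the moment at which its call begins: read the wrist's pose just before it. camera_model takes no time and is no camera call.
A pose or a line that the arm cannot do raises env.MotionError and nothing moves.
- ticket.sign_off(): hands the job in; it is judged then, once.
The state is a dict: "t": time; "qpos": joint angles; "joint_vel": joint speeds; "effort": joint torques, N m; "position": TCP position; "tcp_rot": TCP orientation; "contact_force": force on the tool from outside, world axes, zero at the start; "moment": the same for the moment, N m; "opening": finger opening in m; "finger_force": force on a finger pad.
Only numpy, scipy, OpenCV 4.12 (cv2) and the standard library are available. Lean on these libraries where they do the work, as an engineer would, in place of code of your own. Each camera call takes 0.05 s, during which the arm holds its last target. There are 200 camera calls.

## Working session

There is one attempt and no reset: what is moved stays moved. The work goes in short steps, each a Python script; the robot and the scene stay as the last script left them, time stands still between calls to the robot, and variables do not carry over. Pictures are saved under pics/ and viewed, at most 14 in all, crops included, and the job is handed in when it is done.

```bash
ls; mkdir -p pics; cat > h.py <<'E'
import numpy as np, cv2
from rig import env, jaws, solver, readout, imaging, ticket
def shot(name, save=None):
    s=readout.read_state(); im,d=imaging.get_image(name)
    if save: cv2.imwrite('pics/'+save,im[:,:,::-1])
    np.savez('/tmp/%s.npz'%name,im=im,d=d,p=s['position'],R=s['tcp_rot'])
    return im,d
def cloud(name):
    z=np.load('/tmp/%s.npz'%name); d=z['d']; m=imaging.camera_model(name)
    K=np.array(m['mtx']); k1=m['k1']
    v,u=np.mgrid[0:d.shape[0],0:d.shape[1]]
    uv=np.stack([u,v],-1).reshape(-1,1,2).astype(float)
    n=cv2.undistortPoints(uv,K,np.array([k1,0,0,0.])).reshape(d.shape+(2,))
    c=np.dstack([n[...,0]*d,n[...,1]*d,d]).astype(float)
    if 'rvec' in m:
        R=cv2.Rodrigues(np.array(m['rvec'],float))[0]; w=(c-np.array(m['tvec']).ravel())@R
    else:
        H=np.array(m['hand_eye']); w=(c@H[:3,:3].T+H[:3,3])@z['R'].T+z['p']
    w[d==0]=np.nan
    return w
def down(yaw=0.):
    # tool z down; tool y (closing) at angle yaw from world x
    y=np.array([np.cos(yaw),np.sin(yaw),0]); z=np.array([0,0,-1.]); return np.column_stack([np.cross(y,z),y,z])
E
python3 - <<'E'
from h import *
print(readout.read_state())
for n in ['scene','side']:
    shot(n,n+'0.png')
E
```

```text
pics
{'t': 0.0, 'qpos': array([-69.08793472,  21.99294123,   2.51041152,  91.64952294,
        -1.0268055 ,  66.53071899,  -2.86022904]), 'joint_vel': array([-0.06613153,  0.04066731,  0.07814677, -0.01233888,  0.07627138,
        0.00196317, -0.00016098]), 'effort': array([-4.62989319e-04, -4.33471799e+01,  1.02426354e+00, -2.49511009e+01,
        1.05873041e-02,  1.12457899e-02, -1.42052130e-06]), 'position': array([0.28978152, 0.58084957, 0.25487202]), 'tcp_rot': array([[-8.94843471e-01,  4.46378783e-01, -1.06971305e-03],
       [ 4.46380049e-01,  8.94840252e-01, -2.40319333e-03],
       [-1.15512223e-04, -2.62798043e-03, -9.99996540e-01]]), 'contact_force': array([0.7382819 , 0.32420128, 0.5309986 ]), 'moment': array([0.01780657, 0.02889992, 0.05126194]), 'finger_force': 0.0, 'opening': 0.08501850949722284}
```

View pics/scene0.png

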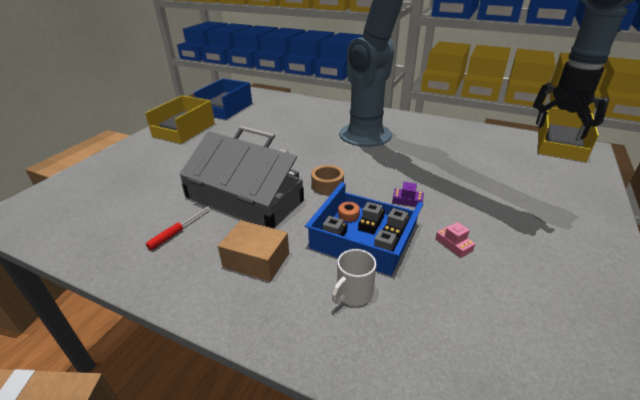

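View pics/side0.png

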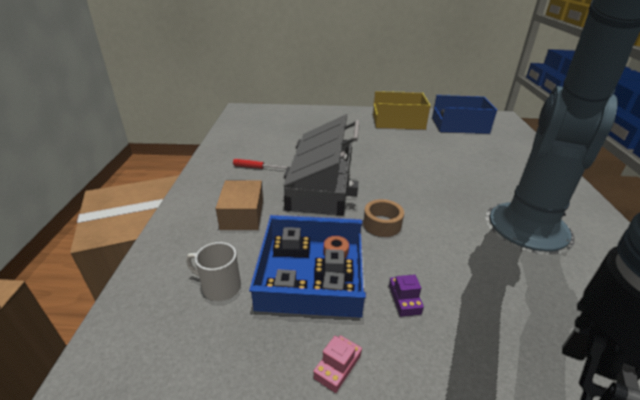

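The scene view shows the blue bin at (365,228) with four contactors, at (372,212), (397,220), (386,240) and (334,225), and the toroid at (348,211). The case is at (240,178) with its lid half open and the handle at (255,138). The purple (407,193) and pink (456,238) contactors outside the bin are look-alikes. The blue bin at (222,98) is far off and a different one. Next I'll measure positions.

```bash
python3 - <<'E'
from h import *
np.set_printoptions(precision=3,suppress=True)
w=cloud('scene')
for n,(u,v) in dict(c1=(372,207),c2=(397,215),c3=(386,237),c4=(334,221),tor=(343,207),mug=(356,258),carton=(253,240),tape=(318,173),lidmid=(240,163),handle=(256,131),hL=(240,131),hR=(271,138),pur=(407,188),binL=(309,222),binR=(419,204),binTop=(343,188),bFront=(400,265), caseR=(270,215),rod=(200,214)).items():
    print(n,w[v,u])
s=cloud('side')
for n,(u,v) in dict(c1=(291,233),c2=(336,254),c3=(336,278),c4=(285,276),tor=(330,242),handle=(356,130),lid=(320,150),mug=(215,250),caseFr=(345,195)).items(): print('s',n,s[v,u])
# lid plane fit from scene pixels
u,v=np.meshgrid(range(215,275),range(150,178)); P=w[v.ravel(),u.ravel()]; P=P[~np.isnan(P).any(1)]
c=np.median(P,0); 
for _ in range(3):
    U,S,V=np.linalg.svd(P-P.mean(0),full_matrices=False); r=(P-P.mean(0))@V[2]; P=P[abs(r)<0.006]
print('lid n',V[2],P.mean(0),len(P))
E
```

```text
c1 [0.52  0.202 0.062]
c2 [0.525 0.27  0.06 ]
c3 [0.616 0.27  0.06 ]
c4 [0.611 0.135 0.059]
tor [0.517 0.121 0.035]
mug [0.714 0.232 0.063]
carton [ 0.761 -0.003  0.069]
tape [ 0.375 -0.021  0.028]
lidmid [ 0.559 -0.17   0.127]
handle [ 0.467 -0.17   0.182]
hL [ 0.465 -0.228  0.171]
hR [ 0.473 -0.118  0.174]
pur [0.386 0.26  0.054]
binL [0.652 0.087 0.071]
binR [0.469 0.311 0.07 ]
binTop [0.466 0.099 0.06 ]
bFront [0.632 0.314 0.001]
caseR [ 0.641 -0.033  0.046]
rod [ 0.666 -0.252 -0.001]
s c1 [0.611 0.134 0.06 ]
s c2 [0.51  0.199 0.062]
s c3 [0.51  0.266 0.061]
s c4 [0.61  0.264 0.059]
s tor [0.523 0.133 0.036]
s handle [ 0.46  -0.161  0.182]
s lid [ 0.556 -0.144  0.128]
s mug [0.761 0.211 0.071]
s caseFr [ 0.487 -0.021  0.064]
lid n [-0.486  0.049 -0.872] [ 0.558 -0.156  0.128] 1673
```

```bash
python3 - <<'E'
from h import *
np.set_printoptions(precision=3,suppress=True)
print(imaging.camera_model('wrist'))
R=down(np.pi)  # try both
for yaw in (np.pi,0):
    q=solver.solve_ik([0.54,0.2,0.40],down(yaw)); print(yaw,q)
q0,q1=[solver.solve_ik([0.54,0.2,0.40],down(y)) for y in (0,np.pi)]
# prefer smaller |q7|
yaw=0 if q1 is None or (q0 is not None and abs(q0[6])<abs(q1[6])) else np.pi
env.move_ptp([0.5,0.2,0.42],down(yaw)); shot('wrist','wb.png'); np.savez('/tmp/wbin.npz',**np.load('/tmp/wrist.npz'))
env.move_ptp([0.5,-0.14,0.46],down(yaw)); shot('wrist','wc.png')
print(yaw,readout.read_state()['qpos'],readout.read_state()['t'])
a=cv2.imread('pics/wb.png');b=cv2.imread('pics/wc.png')
cv2.imwrite('pics/w2.png',cv2.resize(np.vstack([a,b]),(480,600)))
E
```

```text
{'mtx': array([[277.861,   0.   , 316.337],
       [  0.   , 277.861, 196.019],
       [  0.   ,   0.   ,   1.   ]]), 'k1': 0.009073477492914598, 'hand_eye': array([[ 0.   , -0.966, -0.26 ,  0.066],
       [ 1.   ,  0.   ,  0.001, -0.   ],
       [-0.001, -0.26 ,  0.966, -0.118],
       [ 0.   ,  0.   ,  0.   ,  1.   ]])}
3.141592653589793 [-30.624   8.658   7.017  91.416  -1.07   79.992 156.5  ]
0 [-48.098   8.846  26.932  92.221  -4.057  79.904 -20.73 ]
0 [-35.874  -0.496  47.09   94.14    0.364  86.247  11.443] 3.1917
```

View pics/w2.png

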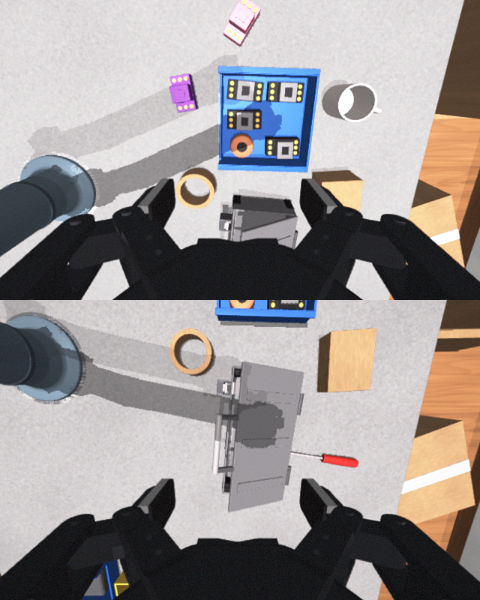

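```bash
cat >> h.py <<'E'
def turrets(w,c,yaw,half=(0.098,0.098),zlo=0.051,zhi=0.066):
    """turret tops inside a box region centred c with yaw: list of (x,y,n,yaw)"""
    Rz=np.array([[np.cos(yaw),-np.sin(yaw)],[np.sin(yaw),np.cos(yaw)]])
    l=(w[...,:2]-np.array(c))@Rz
    with np.errstate(invalid='ignore'):
        m=(abs(l[...,0])<half[0])&(abs(l[...,1])<half[1])&(w[...,2]>zlo)&(w[...,2]<zhi)
    n,lab,st,_=cv2.connectedComponentsWithStats(m.astype(np.uint8),connectivity=4)
    out=[]
    for i in range(1,n):
        if st[i,4]<60: continue
        P=w[lab==i][:,:2]; r=cv2.minAreaRect((P*1000).astype(np.float32))
        out.append((r[0][0]/1000,r[0][1]/1000,st[i,4],r[1],r[2]))
    return out
E
python3 - <<'E'
from h import *
np.set_printoptions(precision=4,suppress=True)
w=cloud('wrist')
z=np.load('/tmp/wrist.npz'); im=z['im']
m=(w[...,0]>0.4)&(w[...,0]<0.7)&(w[...,1]>-0.36)&(w[...,1]<0.02)&(w[...,2]>0.09)
P=w[m]; n0=np.array([0.486,-0.049,0.872]); c0=np.array([0.558,-0.156,0.128])
Q=P[abs((P-c0)@n0)<0.012]
for _ in range(4):
    c=Q.mean(0); V=np.linalg.svd(Q-c,full_matrices=False)[2]; n=V[2]*np.sign(V[2][2]); Q=P[abs((P-c)@n)<0.005]
c=Q.mean(0); ang=np.arctan2(np.hypot(n[0],n[1]),n[2]); yaw=np.arctan2(n[1],n[0]); print('lid n',n,'angle',ang,'yaw',yaw,len(Q))
# in-plane axes
ey=np.array([-np.sin(yaw),np.cos(yaw),0]); ed=np.cross(ey,n) # toward
m=(w[...,0]>0.38)&(w[...,0]<0.7)&(w[...,1]>-0.38)&(w[...,1]<0.04)&(w[...,2]>0.05)
P=w[m]; Q=P[abs((P-c)@n)<0.006]
a=(Q-c)@ey; b=(Q-c)@ed
print('ed',ed,'y ext',np.percentile(a,[0.3,1,50,99,99.7]),'d ext',np.percentile(b,[0.3,1,50,99,99.7]))
r=cv2.minAreaRect((np.c_[a,b]*1000).astype(np.float32)); print(r)
print('zmin/zmax',Q[:,2].min(),Q[:,2].max())
mid=c+ey*(np.percentile(a,0.5)+np.percentile(a,99.5))/2
t=(0.079-(mid-n*0.004)[2])/ed[2]; h=mid-n*0.004+ed*t; print('hinge',h,'handle est',h-ed*np.sign(ed[0])*0.2)
# bin
np.savez('/tmp/wcase.npz',**z); np.savez('/tmp/wrist.npz',**np.load('/tmp/wbin.npz'))
w=cloud('wrist'); im=np.load('/tmp/wbin.npz')['im'].astype(int)
blue=(im[...,2]>im[...,0]+50)&(w[...,0]>0.4)&(w[...,0]<0.72)&(w[...,1]>0.04)&(w[...,1]<0.36)
rim=blue&(w[...,2]>0.03); r=cv2.minAreaRect((w[rim][:,:2]*1000).astype(np.float32)); print('bin',r)
print(turrets(w,[r[0][0]/1000,r[0][1]/1000],0))
E
```

```text
lid n [ 0.4873 -0.0433  0.8722] angle 0.5112154237945191 yaw -0.0885971043118926 14334
ed [ 0.8687 -0.0772 -0.4892] y ext [-0.1721 -0.169   0.0065  0.1436  0.1455] d ext [-0.1044 -0.1034  0.0044  0.1016  0.1056]
((-14.164321899414062, 2.54852294921875), (215.19532775878906, 321.722900390625), 89.86723327636719)
zmin/zmax 0.07490917756983334 0.18569805905879916
hinge [ 0.6349 -0.1891  0.079 ] handle est [ 0.4611 -0.1736  0.1768]
bin ((562.2449951171875, 200.0321502685547), (233.9013671875, 214.68988037109375), 88.61319732666016)
[(0.5158575439453125, 0.26981143188476564, np.int32(594), (41.842369079589844, 37.84928894042969), 84.7138900756836), (0.6108060913085938, 0.26683660888671873, np.int32(602), (41.867919921875, 38.0623779296875), 88.41901397705078), (0.5147720947265625, 0.1998935546875, np.int32(540), (41.79546356201172, 37.879302978515625), 89.86219787597656), (0.61179248046875, 0.13216676330566407, np.int32(496), (37.8822135925293, 40.982154846191406), 0.5366354584693909)]
```

```bash
cat >> h.py <<'E'
CY=-0.0886; HG=np.array([0.6349,-0.1891,0.079]); EX=np.array([np.cos(CY),np.sin(CY),0]); EYC=np.array([-np.sin(CY),np.cos(CY),0])
CC=HG[:2]-0.08*EX[:2]
def hp(th,r=0.2): return HG-EX*r*np.cos(th)+np.array([0,0,r*np.sin(th)])
def st():
    s=readout.read_state(); print('t%.1f'%s['t'],s['position'].round(4),'F',s['contact_force'].round(1),'op %.4f ff %.1f'%(s['opening'],s['finger_force']),'q',s['qpos'].round(0)); return s
E
python3 - <<'E'
from h import *
R=down(CY); h=hp(0.511); up=np.array([0,0,0.010])
env.move_ptp(h+[0,0,0.08],R); st()
print(env.move_l(h+up,vel=0.08,until_force=8)); st()
jaws.gripper_close(20); s=st()
if 0.009<s['opening']<0.016:
    off=s['position']-h
    for th in np.linspace(0.511,1.74,13)[1:]:
        env.move_l(hp(th)+up,vel=0.1)
    st()
E
```

```text
t4.0 [ 0.4629 -0.1732  0.2581] F [ 0.5 -0.3  0.4] op 0.0853 ff 0.0 q [-33.   5.  52. 114.  -5.  62.  16.]
False
t5.1 [ 0.4616 -0.1739  0.1873] F [ 0.4 -0.7  0.1] op 0.0856 ff 0.0 q [-29.  13.  51. 118. -12.  54.  23.]
t5.7 [ 0.4599 -0.1735  0.1865] F [-3.3  0.3  2.6] op 0.0110 ff 21.0 q [-29.  13.  51. 118. -12.  54.  23.]
t10.0 [ 0.6685 -0.1925  0.286 ] F [ 0.1 -2.5  1. ] op 0.0110 ff 20.6 q [-19.  32.  46.  84. -23.  74.  24.]
```

```bash
cat >> h.py <<'E'
BC=np.array([0.5605,0.2])
def look(save=None):
    env.move_ptp([0.53,0.19,0.38],down(0)); env.dwell(0.1); shot('wrist',save)
    T=[]
    for x,y,n,wh,a in turrets(cloud('wrist'),BC,0):
        yaw=a if wh[0]<wh[1] else a-90
        T.append((x,y,np.radians((yaw+45)%90-45),n,np.round(wh,1)))
    return T
def pick(t,off=None):
    x,y,yaw=t[:3]; ex=np.array([np.cos(yaw),np.sin(yaw)])
    if off is None: off=-0.014 if x>0.59 else 0.0
    p=np.array([x,y])+off*ex; R=down(yaw)
    env.move_ptp([*p,0.16],R)
    hit=env.move_l([*p,0.060],vel=0.1,until_force=10)
    if hit: print('HIT'); st(); return False
    jaws.gripper_close(50); s=st()
    if not 0.033<s['opening']<0.042: return False
    env.move_l([*s['position'][:2],0.24],vel=0.15); st(); return True
def place(slot):
    p=CC+EYC[:2]*slot; R=down(CY)
    env.move_ptp([*p,0.24],R); env.move_l([*p,0.085],vel=0.15)
    print('touch',env.move_l([*p,0.056],vel=0.03,until_force=4)); st()
    jaws.release(); env.move_l([*p,0.24],vel=0.2)
E
python3 - <<'E'
from h import *
jaws.release(); p=readout.read_state()['position']; env.move_l(p+[-0.02,0,0.12]); 
T=look('b1.png'); print(T)
T.sort(key=lambda t:t[0]-0.01*t[1]*0 - (t[1]>0.23)*0.05)
t=[t for t in T if t[0]<0.56 and t[1]>0.23][0]
if pick(t): place(-0.084)
st(); shot('scene','s1.png')
E
```

```text
[(0.5159363403320313, 0.2696841125488281, np.float64(-0.09569496797565376), np.int32(721), array([41.8, 37.8])), (0.61085888671875, 0.26658074951171873, np.float64(-0.002741458026127568), np.int32(733), array([40.7, 38.4])), (0.5147129516601563, 0.20126815795898437, np.float64(-0.0037607829333553963), np.int32(659), array([42.5, 38. ])), (0.6120614013671875, 0.13162515258789062, np.float64(0.0058601871504757866), np.int32(610), array([38.1, 41.9]))]
t15.9 [0.5165 0.27   0.0606] F [-0.4  0.3  3.7] op 0.0374 ff 52.6 q [-61.  34.  37. 110. -28.  45. -14.]
t17.3 [0.5156 0.2697 0.2388] F [-0.1  0.3 -1.6] op 0.0370 ff 52.1 q [-70.  20.  46. 104. -16.  63. -23.]
touch True
t21.2 [ 0.5476 -0.2655  0.0606] F [ 0.2 -0.1  5.1] op 0.0370 ff 52.9 q [-21.  47.  58. 107. -49.  56.  55.]
t22.7 [ 0.5472 -0.2649  0.2387] F [ 1.1 -0.5 -0.3] op 0.0855 ff 0.0 q [-29.  37.  72. 101. -37.  71.  47.]
```

View pics/s1.png

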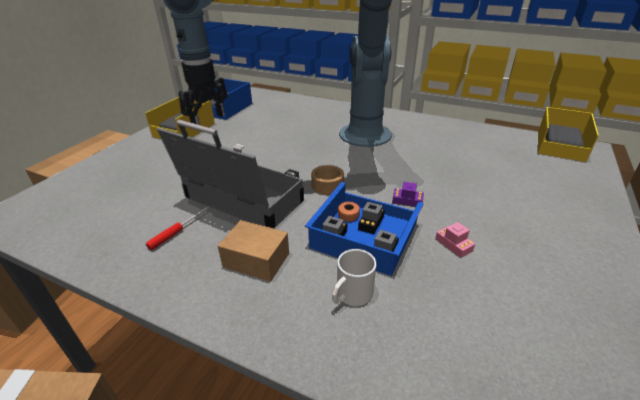

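The scene view shows the lid wide open with its handle at (200,128). One contactor has moved, three remain at (372,212), (386,240) and (334,225), and nothing else was disturbed. I'm resetting the elbow at each look and carrying on with the rest.

```bash
cat >> h.py <<'E'
LOOKQ=[-30.62,8.66,7.02,91.42,-1.07,79.99,-23.5]
def look(save=None):
    env.goto_joints(LOOKQ); env.dwell(0.1); shot('wrist',save)
    T=[]
    for x,y,n,wh,a in turrets(cloud('wrist'),BC,0):
        yaw=a if wh[0]<wh[1] else a-90
        T.append((x,y,np.radians((yaw+45)%90-45),n,np.round(wh,1)))
    return T
E
python3 - <<'E'
from h import *
for slot in (-0.028,0.028,0.084):
    T=look('b_%d.png'%(slot*1000)); T.sort(key=lambda t:(t[0]>0.56,-t[1])); print(T)
    if not T: break
    if not pick(T[0]): print('FAIL'); break
    place(slot)
T=look('b_end.png'); print(T); st()
b=cv2.imread('pics/b_end.png')
env.move_ptp([*(CC-EX[:2]*0.02),0.44],down(CY)); shot('wrist','c_end.png')
c=cv2.imread('pics/c_end.png'); cv2.imwrite('pics/end2.png',cv2.resize(np.vstack([b,c]),(480,600)))
E
```

```text
[(0.5140938110351563, 0.20036598205566405, np.float64(-0.006405568211913087), np.int32(590), array([41.5, 36.7])), (0.611000732421875, 0.2667312927246094, np.float64(-0.0435545348896464), np.int32(662), array([42.1, 38. ])), (0.6120657958984375, 0.13180340576171876, np.float64(-0.005917810258265075), np.int32(548), array([41.8, 37.8]))]
t27.3 [0.5148 0.2007 0.0606] F [0.6 0.  2.9] op 0.0374 ff 52.4 q [-30.  26.   5. 113.  -3.  41. -23.]
t28.7 [0.5139 0.2003 0.2386] F [-0.4  0.3 -2.8] op 0.0371 ff 51.9 q [-31.  12.   6. 106.  -2.  61. -25.]
touch True
t32.2 [ 0.5525 -0.2098  0.0607] F [-1.1  0.2  4.4] op 0.0371 ff 52.7 q [  1.  31.  20. 108. -15.  44.  23.]
[(0.611073486328125, 0.26673031616210935, np.float64(-0.026547987642563893), np.int32(662), array([41.7, 38.2])), (0.6121539306640625, 0.13143991088867188, np.float64(-0.0027499801416158215), np.int32(552), array([42.3, 38. ]))]
t38.2 [0.5986 0.2675 0.0615] F [1.4 0.3 5.9] op 0.0365 ff 53.1 q [-31.  35.   5.  98.  -4.  47. -26.]
t39.5 [0.5976 0.2671 0.2384] F [ 0.1 -0.7 -2.8] op 0.0371 ff 52.3 q [-32.  23.   6.  92.  -3.  65. -27.]
touch True
t43.0 [ 0.5572 -0.154   0.0614] F [-0.2  0.   4. ] op 0.0367 ff 53.3 q [ -1.  29.  15. 110. -11.  43.  15.]
[(0.6121111450195312, 0.132363525390625, np.float64(-0.005575061425971878), np.int32(532), array([40.6, 38.3]))]
t48.8 [0.5999 0.1327 0.0615] F [ 0.8 -0.1  4.2] op 0.0370 ff 53.3 q [-23.  32.   8. 104.  -6.  44. -12.]
t50.2 [0.5988 0.1325 0.2384] F [ 0.1  0.9 -1.7] op 0.0369 ff 52.4 q [-25.  19.  10.  98.  -4.  63. -14.]
touch True
t53.0 [ 0.5621 -0.0983  0.0615] F [-1.   0.7  3.7] op 0.0367 ff 53.4 q [ -6.  28.  15. 111. -10.  42.   9.]
[]
t56.0 [0.5404 0.1976 0.3988] F [ 1.  -0.2 -0. ] op 0.0853 ff 0.0 q [-31.   9.   7.  92.  -1.  80. -23.]
```

View pics/end2.png

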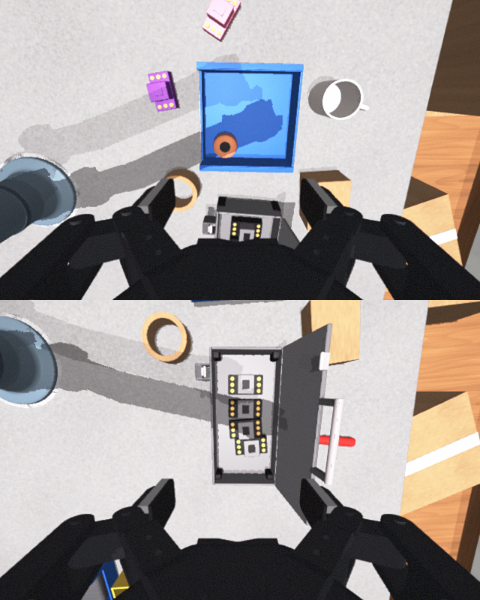

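The bin now holds only the toroid, at (226,146). All four contactors are in the case, at (246,384), (246,409), (245,430) and (252,447). The last one has been knocked and is skewed against its neighbour, so I'll measure it and put it back straight.

```bash
python3 - <<'E'
from h import *
w=cloud('wrist')
for x,y,n,wh,a in turrets(w,CC,CY,(0.073,0.153),0.045,0.075):
    yaw=(a if wh[0]<wh[1] else a-90); yaw=(yaw+45)%90-45
    d=np.array([x,y])-CC
    m=(np.hypot(w[...,0]-x,w[...,1]-y)<0.016)
    Q=w[m]; V=np.linalg.svd(Q-Q.mean(0),full_matrices=False)[2][2]
    print(round(x,4),round(y,4),'local',(d@EX[:2]).round(4),(d@EYC[:2]).round(4),'yaw rel',round(yaw-np.degrees(CY),1),np.round(wh,1),n,'z',np.nanmedian(w[m][:,2]).round(4),'tilt',np.abs(V).round(2))
E
python3 -c "
import cv2;a=cv2.imread('pics/c_end.png')[40:270,250:460];cv2.imwrite('pics/c_crop.png',cv2.resize(a,None,fx=2.5,fy=2.5,interpolation=cv2.INTER_CUBIC))"
```

```text
0.6337 -0.0421 local 0.0658 0.1463 yaw rel -0.1 [12.7 14.3] 79 z 0.051 tilt [0.83 0.53 0.18]
0.5619 -0.0976 local -0.0008 0.0847 yaw rel 0.3 [41.2 36.6] 568 z 0.0591 tilt [0.01 0.   1.  ]
0.5575 -0.1543 local -0.0002 0.0279 yaw rel 0.3 [41.9 37.2] 532 z 0.5081 tilt [0.22 0.98 0.02]
0.5595 -0.2295 local 0.0085 -0.0469 yaw rel 18.3 [45.  94.9] 964 z 0.0588 tilt [0.04 0.12 0.99]
```

View pics/c_crop.png

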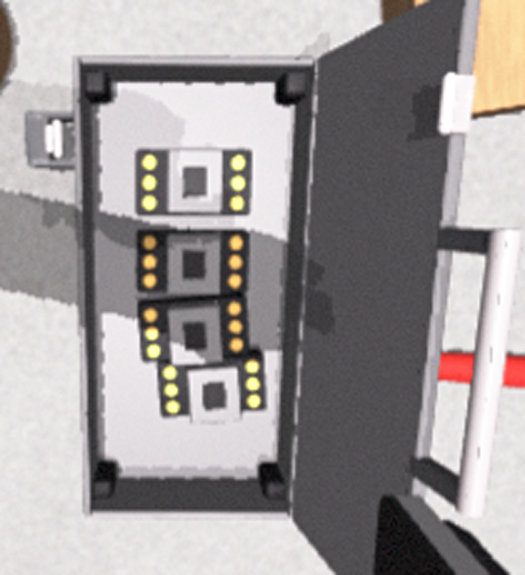

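All four stand upright, but the lower two, at crop (195,330) and (213,395), have been nudged together and skewed. I'll regrip both and set them back in their slots.

```bash
cat >> h.py <<'E'
def case_turrets(zlo=0.055,zhi=0.063):
    w=cloud('wrist'); l=(w[...,:2]-CC)@np.column_stack([EX[:2],EYC[:2]])
    with np.errstate(invalid='ignore'):
        m=((abs(l[...,0])<0.06)&(abs(l[...,1])<0.15)&(w[...,2]>zlo)&(w[...,2]<zhi)).astype(np.uint8)
    e=cv2.erode(m,np.ones((5,5),np.uint8)); n,lab,s,_=cv2.connectedComponentsWithStats(e,connectivity=4); out=[]
    for i in range(1,n):
        if s[i,4]<40: continue
        k=cv2.dilate((lab==i).astype(np.uint8),np.ones((5,5),np.uint8))*m
        P=w[k>0][:,:2]; r=cv2.minAreaRect((P*1000).astype(np.float32)); a=r[2] if r[1][0]<r[1][1] else r[2]-90
        c=np.array(r[0])/1000; d=c-CC
        out.append((c[0],c[1],np.radians((a+45)%90-45),d@EX[:2],d@EYC[:2],np.round(r[1],1)))
    return sorted(out,key=lambda t:t[4])
E
python3 - <<'E'
from h import *
T=case_turrets(); print(*T,sep='\n')
if len(T)==4 and max(max(t[5]) for t in T)<47:
    for t,slot in ((T[0],-0.095),(T[1],-0.031)):
        if not pick(t,0.0): print('FAIL'); break
        place(slot)
    env.move_ptp([*(CC-EX[:2]*0.02),0.44],down(CY)); shot('wrist','c2.png'); print(*case_turrets(),sep='\n'); st()
    a=cv2.imread('pics/c2.png')[40:270,250:460];cv2.imwrite('pics/c2_crop.png',cv2.resize(a,None,fx=2.5,fy=2.5))
E
```

```text
(np.float64(0.5646288452148438), np.float64(-0.2526530303955078), np.float64(-0.027543077783872), np.float64(0.015627912172667548), np.float64(-0.06952163099382752), array([42.2, 37.6]))
(np.float64(0.5538626708984375), np.float64(-0.2067618408203125), np.float64(-0.02996162752782746), np.float64(0.0008433253585677432), np.float64(-0.024763081165061773), array([42.1, 38. ]))
(np.float64(0.5574752197265626), np.float64(-0.15425384521484375), np.float64(-0.08387093220986545), np.float64(-0.0002044199129896313), np.float64(0.027858609622915004), array([41.9, 37.2]))
(np.float64(0.5618082275390625), np.float64(-0.09760851287841797), np.float64(-0.08386161114605017), np.float64(-0.0009006207697574505), np.float64(0.08466515798289147), array([41.2, 36.3]))
HIT
t59.3 [ 0.5591 -0.2511  0.0973] F [-0.6 -0.1 -0.7] op 0.0854 ff 0.0 q [  1.  31.  24. 104. -16.  50.  31.]
FAIL
(np.float64(0.5646409912109375), np.float64(-0.2527403564453125), np.float64(-0.0050647997611126955), np.float64(0.0156477374964936), np.float64(-0.0696075397869211), array([41.7, 37.3]))
(np.float64(0.5537313232421875), np.float64(-0.20670672607421875), np.float64(-0.07094394827862083), np.float64(0.0007076161218503855), np.float64(-0.024719804784564575), array([40.6, 38.2]))
(np.float64(0.5568927001953125), np.float64(-0.1550419464111328), np.float64(-0.08654301488959645), np.float64(-0.00071492011507353), np.float64(0.02702205595245962), array([42. , 35.7]))
(np.float64(0.5621631469726562), np.float64(-0.09785252380371094), np.float64(-0.08656711649746167), np.float64(-0.0005255023829121056), np.float64(0.08445350890574865), array([39.4, 36.3]))
t60.6 [ 0.5349 -0.1799  0.438 ] F [ 0.4 -0.2 -1. ] op 0.0853 ff 0.0 q [-17.   7.  35.  90.  -4.  84.  13.]
```

The finger met the back rim because that contactor sits 16 mm back. I'll pick it with an offset.

```bash
python3 - <<'E'
from h import *
T=case_turrets()
ok=True
for t,slot,off in ((T[0],-0.095,-0.017),(T[1],-0.031,-0.002)):
    if not pick(t,off): print('FAIL'); break
    place(slot)
env.move_ptp([*(CC-EX[:2]*0.02),0.44],down(CY)); shot('wrist','c3.png'); print(*case_turrets(),sep='\n'); st()
a=cv2.imread('pics/c3.png')[40:270,250:460];cv2.imwrite('pics/c3_crop.png',cv2.resize(a,None,fx=2.5,fy=2.5))
E
```

```text
t63.4 [ 0.5491 -0.253   0.0612] F [1.7 0.8 6. ] op 0.0369 ff 52.9 q [ -3.  34.  30. 107. -23.  45.  39.]
t64.8 [ 0.5482 -0.2525  0.2386] F [-0.4  0.  -1.8] op 0.0371 ff 52.0 q [ -9.  21.  36. 101. -13.  63.  32.]
touch True
t66.9 [ 0.5464 -0.2764  0.0612] F [-1.2  2.   4.2] op 0.0368 ff 52.9 q [ -1.  35.  31. 105. -24.  47.  37.]
t70.7 [ 0.5527 -0.2068  0.0609] F [-0. -0.  4.] op 0.0376 ff 50.1 q [ -8.  33.  30. 109. -23.  45.  31.]
t72.0 [ 0.5518 -0.2064  0.2387] F [ 0.5  0.6 -2.3] op 0.0373 ff 49.5 q [-14.  19.  37. 103. -13.  63.  23.]
touch True
t74.2 [ 0.552  -0.2126  0.0607] F [-0.6  0.2  4.1] op 0.0375 ff 49.5 q [ -8.  33.  31. 108. -23.  45.  31.]
(np.float64(0.5462864990234375), np.float64(-0.2757636413574219), np.float64(-0.10206018929705214), np.float64(-0.0005975655072180987), np.float64(-0.09416459909626747), array([41.4, 37.6]))
(np.float64(0.5516566772460938), np.float64(-0.21189468383789062), np.float64(-0.08634913676223868), np.float64(-0.0008998403381201689), np.float64(-0.03007098647612112), array([40.9, 36.7]))
(np.float64(0.5570558471679687), np.float64(-0.1548834533691406), np.float64(-0.08631078724254154), np.float64(-0.0005664371908135306), np.float64(0.027194363236838583), array([41.9, 37.6]))
(np.float64(0.5620206909179688), np.float64(-0.09777346801757812), np.float64(-0.08709122659998926), np.float64(-0.0006743948483846115), np.float64(0.08451964950268961), array([39.3, 37.6]))
t76.7 [ 0.5345 -0.1797  0.437 ] F [1.2 0.1 0.8] op 0.0852 ff 0.0 q [-23.   7.  41.  91.  -5.  84.  14.]
```

View pics/c3_crop.png

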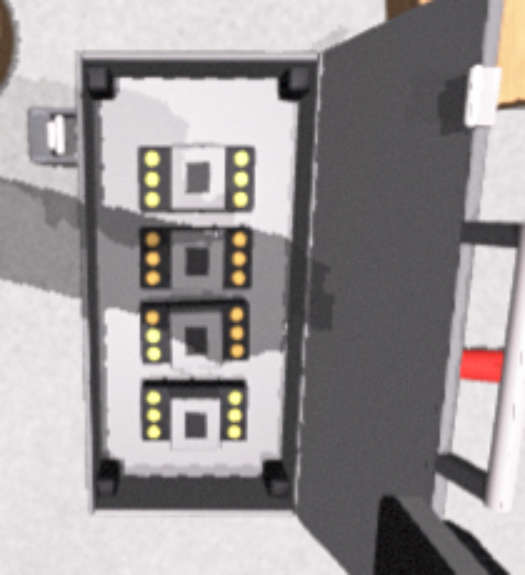

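Four contactors now stand in a straight row at crop y = 178, 258, 335 and 425. The lid was pushed slightly further open, with its handle at crop x ≈ 510. I'll measure the lid angle before pinching the handle.

```bash
python3 - <<'E'
from h import *
w=cloud('wrist'); l=(w-HG)@np.column_stack([EX,EYC,[0,0,1]])
m=(abs(l[...,1])<0.045)&(l[...,0]>-0.1)&(l[...,0]<0.12)&(l[...,2]>0.16)&(l[...,2]<0.25)
P=l[m]; print(len(P),P.min(0),P.max(0),np.median(P,0))
m2=(abs(l[...,1])<0.15)&(l[...,0]>-0.03)&(l[...,0]<0.12)&(l[...,2]>0.03)&(l[...,2]<0.15)
P=l[m2]; f=np.polyfit(P[:,2],P[:,0],1); print('slope',f,'angle',np.pi/2+np.arctan(f[0]),len(P))
shot('scene','s2.png')
E
```

```text
1104 [ 0.03637619 -0.04499636  0.19135072] [0.04945405 0.04458641 0.20313142] [0.04080353 0.0025656  0.19942794]
slope [ 0.23216592 -0.00564626] angle 1.798920835968169 9567
```

```bash
cat >> h.py <<'E'
def tilt(t):
    y=EX*np.cos(t)+np.array([0,0,np.sin(t)]); z=EX*np.sin(t)-np.array([0,0,np.cos(t)]); return np.column_stack([np.cross(y,z),y,z])
def tp(th,R,a=0.010): return hp(th)-R[:,2]*a   # TCP for the bar at lid angle th, a behind it
E
python3 - <<'E'
from h import *
for d in (15,20,25,30):
    R=tilt(np.radians(d)); print(d,[None if (q:=solver.solve_ik(tp(th,R),R)) is None else q.round(0).tolist() for th in (1.79,0.9,0.3,0)])
E
```

```text
15 [[-17.0, 22.0, 39.0, 95.0, -21.0, 54.0, 23.0], [-26.0, 2.0, 44.0, 119.0, -7.0, 45.0, 17.0], [-30.0, 4.0, 50.0, 132.0, -14.0, 32.0, 26.0], [-18.0, 12.0, 40.0, 135.0, -29.0, 24.0, 41.0]]
20 [[-17.0, 19.0, 38.0, 99.0, -21.0, 47.0, 24.0], [-28.0, -1.0, 46.0, 123.0, -5.0, 39.0, 16.0], [-33.0, 1.0, 54.0, 135.0, -15.0, 25.0, 28.0], [-19.0, 11.0, 42.0, 138.0, -41.0, 19.0, 53.0]]
25 [[-17.0, 16.0, 37.0, 103.0, -23.0, 41.0, 26.0], [-30.0, -5.0, 47.0, 126.0, -3.0, 33.0, 15.0], [-40.0, -2.0, 61.0, 139.0, -15.0, 19.0, 30.0], [-21.0, 10.0, 44.0, 141.0, -63.0, 16.0, 76.0]]
30 [[-17.0, 14.0, 37.0, 107.0, -26.0, 34.0, 29.0], [-31.0, -8.0, 48.0, 129.0, -2.0, 27.0, 14.0], [-48.0, -8.0, 70.0, 142.0, -8.0, 12.0, 26.0], [43.0, 9.0, -21.0, 141.0, -76.0, 5.0, 92.0]]
```

View pics/s2.png

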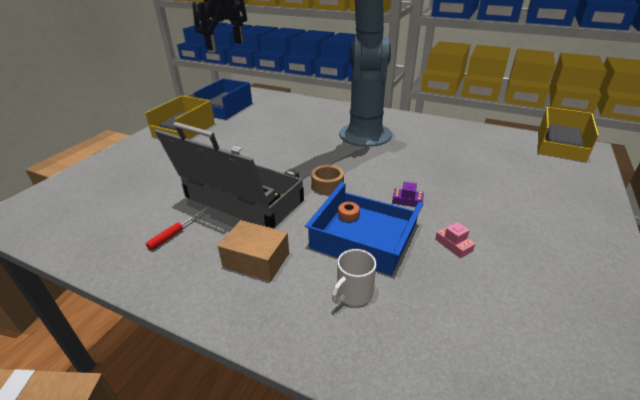

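The scene view shows the bin with only the toroid in it, at (348,211), and the carton, tape, screwdriver, mug and look-alikes unmoved. A 15° tilt is reachable along the whole arc and keeps the fingers clear of the lid. I'll pinch the handle and lower the lid.

```bash
python3 - <<'E'
from h import *
R=tilt(np.radians(15)); A=0.011
env.move_ptp(tp(1.79,R,0.09),R)
print(env.move_l(tp(1.79,R,A),vel=0.08,until_force=8)); jaws.gripper_close(20); s=st()
if 0.009<s['opening']<0.016:
    for th in list(np.linspace(1.79,0.15,17)[1:]):
        env.move_l(tp(th,R,A),vel=0.1)
    st()
    print('contact',env.move_l(tp(0.03,R,A),vel=0.02,until_force=5)); s=st()
E
```

```text
False
t79.2 [ 0.6755 -0.1926  0.285 ] F [0.4 0.2 0.7] op 0.0112 ff 20.4 q [-17.  22.  38.  95. -21.  54.  23.]
t84.9 [ 0.4348 -0.1715  0.1196] F [-2.   1.9 -0.9] op 0.0113 ff 21.6 q [-20.   7.  41. 133. -19.  28.  31.]
contact True
t85.8 [ 0.4327 -0.1712  0.1   ] F [ 1.  -0.1  3.8] op 0.0110 ff 22.2 q [-17.  10.  39. 134. -24.  25.  36.]
```

```bash
python3 - <<'E'
from h import *
jaws.gripper_close(60); s=st(); p=s['position'].copy(); zs=p[2]
# press down in 1 mm steps, watching the force
for i in range(1,41):
    env.move_l(p-[0,0,0.001*i],vel=0.02); s=readout.read_state(); f=s['contact_force'][2]
    print(i,round(s['position'][2]*1000,1),round(f,1),end=' | ')
    if f>22: break
print(); st()
E
```

```text
t86.0 [ 0.4327 -0.1712  0.1001] F [ 3.4 -1.5  5.5] op 0.0097 ff 58.5 q [-17.  10.  39. 134. -24.  25.  36.]
1 99.8 12.7 | 2 98.5 9.0 | 3 97.4 8.1 | 4 96.3 7.3 | 5 95.3 6.5 | 6 93.9 1.0 | 7 92.9 0.4 | 8 91.9 -0.0 | 9 90.9 -0.1 | 10 89.7 -4.1 | 11 88.8 -3.4 | 12 87.9 -1.6 | 13 87.0 0.4 | 14 86.0 0.3 | 15 85.7 13.1 | 16 85.4 24.4 | 
t90.1 [ 0.4326 -0.1712  0.0854] F [-11.4   2.5  24.4] op 0.0099 ff 62.5 q [-15.  12.  36. 134. -29.  24.  40.]
```

The press peaked at about 13 N and fell away as the lid snapped down, and it then met a hard stop. Next is the tug.

```bash
python3 - <<'E'
from h import *
s=readout.read_state(); p=s['position'].copy(); log=[]
for i in range(1,60):
    env.move_l(p+[0,0,0.0002*i],vel=0.01); s=readout.read_state(); f=s['contact_force'][2]
    log.append((round((s['position'][2])*1000,1),round(f,1)))
    if f<-9: break
print(log)
for _ in range(4): env.dwell(0.15); s=st()
E
```

```text
[(np.float64(85.8), np.float64(9.4)), (np.float64(85.9), np.float64(7.5)), (np.float64(85.9), np.float64(4.6)), (np.float64(86.0), np.float64(-0.2)), (np.float64(86.2), np.float64(-3.3)), (np.float64(86.5), np.float64(-3.4)), (np.float64(86.8), np.float64(-2.7)), (np.float64(87.0), np.float64(-2.1)), (np.float64(87.2), np.float64(-2.7)), (np.float64(87.3), np.float64(-5.2)), (np.float64(87.4), np.float64(-7.4)), (np.float64(87.6), np.float64(-10.8))]
t93.3 [ 0.4324 -0.1712  0.0876] F [  3.5  -1.2 -11.2] op 0.0097 ff 58.5 q [-15.  12.  37. 134. -28.  24.  39.]
t93.5 [ 0.4324 -0.1711  0.0877] F [  3.6  -2.  -11.7] op 0.0101 ff 58.5 q [-15.  12.  37. 134. -28.  24.  39.]
t93.6 [ 0.4324 -0.1711  0.0877] F [  4.2  -2.9 -12.5] op 0.0099 ff 58.4 q [-15.  12.  37. 134. -28.  24.  39.]
t93.8 [ 0.4324 -0.1712  0.0877] F [  4.6  -2.7 -13. ] op 0.0097 ff 58.4 q [-15.  12.  37. 134. -28.  24.  39.]
```

The catch held about 12 N with only its play. I'll settle the lid flush, release and check.

```bash
python3 - <<'E'
from h import *
p=readout.read_state()['position'].copy()
for i in range(1,20):
    env.move_l(p-[0,0,0.0003*i],vel=0.01); s=readout.read_state()
    if s['contact_force'][2]>8: break
st(); env.move_l(s['position']+[0,0,0.0003],vel=0.01); st()
R=tilt(np.radians(15)); jaws.release(); s=st()
env.move_l(s['position']-R[:,2]*0.12,vel=0.1)
env.move_ptp([*(CC-EX[:2]*0.02),0.44],down(CY)); shot('wrist','f.png'); shot('scene','f_s.png'); st()
w=cloud('wrist'); l=(w-HG)@np.column_stack([EX,EYC,[0,0,1]])
m=(abs(l[...,1])<0.15)&(l[...,0]>-0.155)&(l[...,0]<-0.005)&(l[...,2]>-0.03)&(l[...,2]<0.1)
P=l[m]; f=np.polyfit(P[:,0],P[:,2],1); print('lid slope/top',f,'front top z',np.median(P[P[:,0]<-0.14][:,2])+0.079,'back',np.median(P[P[:,0]>-0.02][:,2])+0.079,len(P))
a=cv2.imread('pics/f.png');b=cv2.imread('pics/f_s.png'); cv2.imwrite('pics/f2.png',cv2.resize(np.vstack([a,b]),(480,600)))
E
```

```text
t95.8 [ 0.4325 -0.1712  0.0858] F [-5.5 -0.3  9. ] op 0.0101 ff 60.9 q [-15.  12.  36. 134. -28.  24.  40.]
t96.0 [ 0.4325 -0.1711  0.086 ] F [-2.3 -0.5  0.4] op 0.0102 ff 59.9 q [-15.  12.  36. 134. -28.  24.  40.]
t96.8 [ 0.4243 -0.1688  0.0818] F [-8.3  0.4 -4.1] op 0.0857 ff 4.2 q [-15.  12.  36. 135. -28.  25.  40.]
t99.3 [ 0.5337 -0.1807  0.4382] F [ 0.3 -0.2 -0.1] op 0.0855 ff 0.0 q [-22.   7.  41.  91.  -5.  84.  14.]
lid slope/top [-0.00603741  0.00432456] front top z 0.08378321800671706 back 0.08293590642490381 15737
```

View pics/f2.png

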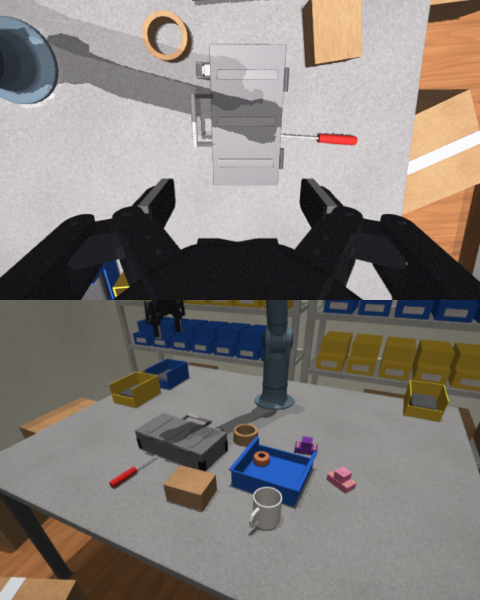

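The final views show the lid flat and caught (wrist view, around (248,115)) and all bystanders in place. The fingers brushed the lid on release and it reads about 1 mm proud, so I'll press lightly on the bar once to make it flush and then hand in.

```bash
python3 - <<'E'
from h import *
R=down(CY); h=hp(0); jaws.gripper_close(20)
env.move_ptp([*h[:2],0.20],R); env.move_l([*h[:2],0.125],vel=0.1)
print(env.move_l([*h[:2],0.098],vel=0.015,until_force=10)); st()
env.move_l([*h[:2],0.20],vel=0.08)
env.move_ptp([*(CC-EX[:2]*0.02),0.44],R); jaws.release(); shot('wrist')
w=cloud('wrist'); l=(w-HG)@np.column_stack([EX,EYC,[0,0,1]])
m=(abs(l[...,1])<0.15)&(l[...,0]>-0.155)&(l[...,0]<-0.005)&(l[...,2]>-0.03)&(l[...,2]<0.1)
P=l[m]; print(np.polyfit(P[:,0],P[:,2],1)); st()
print(ticket.sign_off())
E
```

```text
True
t103.0 [ 0.4357 -0.1714  0.1098] F [-1.4  0.7  7.1] op -0.0001 ff 3.5 q [-20.  17.  41. 124. -16.  44.  26.]
[-0.00054772  0.00434032]
t106.2 [ 0.5353 -0.1803  0.44  ] F [ 0.3  0.4 -0.8] op 0.0855 ff 0.0 q [-30.   8.  51.  91.  -6.  84.  16.]
the job is handed in; nothing more can be done
None
```

The job is handed in at about 106 s: all four contactors present stand upright in the case, the toroid is still in the bin, and the lid is caught and flush after the catch held a tug of about 12 N, with the carton, tape, screwdriver and mug undisturbed.

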